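# Make up a weight on the spring scale with ring weights

## Robot

A 6-joint arm with a two-finger parallel gripper is mounted at the origin on a cart in front of the work surface, level with it; the furniture and walls round the work are solid. World frame = base frame: x ahead of the robot, y to its left, z up, the work surface at z = 0. Lengths are in mm, angles in rad, forces in N, time in s.
With the tool pointing down it reaches from about 275 to 1000 mm from the base axis. Payload 8.4 kg.
Tool frame: the origin (TCP) lies at the very end of the fingers, on their centre line; the grasp point (between the pads) lies 19 mm behind it; z points along the fingers, y is the line along which they close (so a half turn about z gives the same grasp; the last joint's range is limited). The gripper opens to 85 mm and grips with 20 to 120 N. Pads are 22 mm wide; open, the fingers measure 114 mm over their backs; the gripper's body (76 mm by 85 mm) begins 54 mm behind the grasp point. The pads swing forward as they close: fully open they stand 13 mm farther back than shut.
Start: joints at [-1.32, 0.353, 1.633, -0, 1.155, -0.002], TCP at [156.321, -605.138, 231.281] pointing down, gripper open.
Joint ranges: [-2.63, 2.63], [-0.92, 2.1], [0.06, 2.66], [-1.3, 4.44], [0, 2.69], [-3.02, 3.02]. Speed limits (rad/s): [2.22, 2.22, 2.79, 3.14, 3.14, 3.14].

## Interface

Orientations are given as [roll, pitch, yaw] about the fixed x, y, z axes, in that order (R = Rz(yaw) Ry(pitch) Rx(roll)).
In Python, from rig import sensors, grab_frame, camera_params, order gives the robot as it stands. The module is installed in compiled form; this text tells all that it offers.
- The arm moves only by the tool move_arm, never from a script. Its argument "motion" is a list of rows, each a list of 7 numbers: the turn, a rotation vector about the tool's x, y, z in shares of 2 pi rad (1.0 is 2 pi rad), then the shift along the tool's x, y, z in fractions of the full range, 1 being 1 m, then the finger opening in m, from 0 to 0.0854. A call has 1 to 8 rows; each row is the pose to reach, as a shift and turn from the pose commanded when the call began, along the tool's axes at that moment; what a row does not reach only later rows make up. A row lasts 1/8 s, in which the tool goes at most 62.5 mm and 10.7 degrees, less where a joint would pass 70% of its speed; a pose out of reach is approached as far as the arm can. A call with a gripper value outside its range is refused whole. The fingers move at their own pace and stop on an object; "grip_force" is the grip in N (left out, the last holds). Time passes only in rows, so rows that repeat a pose let the fingers close. It gives the time, the measured TCP pose, the force, the opening and the grip force at its end, in the units of the state.
- sensors.sense(): the state, without advancing time (a new reading comes with each control period).
- grab_frame(name): name is "scene" or "top" or "wrist"; returns (picture, depth): 384x512x3 uint8, red, green, blue; 384x512 float32, mm along the optical axis (not along the pixel's ray), 0 where there is no reading.
- camera_params(name): a dict with "camera_matrix" (3x3 intrinsics, pixels), "world_from_camera" (4x4, takes a point from camera to world coordinates). Camera axes: x right, y down, z forward; pixel columns grow to the right and rows downward; lengths in mm; the calibration is good to about 2 mm. A picture is of the moment at which its call begins: read the wrist's pose just before it. camera_params takes no time and is no camera call; for the wrist camera it gives the pose at the moment of the call.
- order.sign_off(): hands the job in; it is judged then, once.
The state is a dict: "clock": time; "qpos": joint angles; "qvel": joint speeds; "joint_efforts": joint torques, N m; "eef_pos": TCP position; "tcp_rot": TCP orientation; "contact_force": force on the tool from outside, world axes, zero at the start; "wrist_torque": the same for the moment, N m; "opening": opening from 0.0 (shut) to 1.0 (fully open); "grasp_force": force on a finger pad.
Only numpy, scipy, OpenCV 4.12 (cv2) and the standard library are available. Lean on these libraries where they do the work, as an engineer would, in place of code of your own. Each camera call takes 0.05 s, during which the arm holds its last target. There are 200 camera calls.

## Task

Thread brass ring weights from the steel tray one by one over the spindle of the spring scale, each let down gently until it lies flat on the pan or on the ring below, until the pointer comes to rest in the green band with your hand off. Stop there: leave the spare rings lying in the tray. The spindle is clamped somewhere along its slot in the pan, so find it by a light touch, never push the pointer into the red, never bump or press the scale hard, and leave the other things on the table alone.

Things in the scene. Friction and masses are not known exactly. Their poses are not given: they have to be found in the camera images.
- ring_a: one of four like brass ring weights: outer diameter 50 mm, bore 17 mm, 16 mm high, flat, about 160 g (each up to 6 % off). Origin: centre of the underside, z up along the bore. It starts lying flat on the tray floor. Take it across its outer diameter by its upper part.
- ring_b: one of four like brass ring weights: outer diameter 50 mm, bore 17 mm, 16 mm high, flat, about 160 g (each up to 6 % off). Origin: centre of the underside, z up along the bore. It starts lying flat on the tray floor. Take it across its outer diameter by its upper part.
- ring_c: one of four like brass ring weights: outer diameter 50 mm, bore 17 mm, 16 mm high, flat, about 160 g (each up to 6 % off). Origin: centre of the underside, z up along the bore. It starts lying flat on the tray floor. Take it across its outer diameter by its upper part.
- ring_d: one of four like brass ring weights: outer diameter 50 mm, bore 17 mm, 16 mm high, flat, about 160 g (each up to 6 % off). Origin: centre of the underside, z up along the bore. It starts lying flat on the tray floor. Take it across its outer diameter by its upper part.
- tray: shallow stainless tray, 175 (x) x 270 (y) x 23 mm, fixed; the floor is 2 mm thick; origin: centre of the underside. The rings lie in a row along its y axis, about 62 mm apart, so a grasp that closes along the tray's x axis has free space.
- pan_top (a point): centre of the top face of the round steel pan, 116 mm diameter; z up, x away from the face plate, y along the dark slot in the pan. The pan moves straight down only, on a spring: 1 mm per 0.25 N of load; unloaded its top would be 110 mm over the table.
- pan (a joint): travel of the pan and of the red pointer bar on the white face plate, in m, growing downward, 0 unloaded, hard stop at 0.045. One ring adds about 6.3 mm at rest. Green band: 0.0243 to 0.0319. Red: beyond 0.038. At first it rests at 0.009 to 0.015; two or three rings bring it into the green.
- scale: grey spring scale, fixed, 140 mm wide; origin: on the table, pan centre at its x = 38 mm. A brass spindle (14 mm diameter, chamfered over its last 2.5 mm to a 10 mm flat, top 54 mm above the pan) stands in the pan's slot at pan x = 0 and pan y anywhere from -12 to +12 mm: clamped firmly (holds over 40 N), elsewhere each time, not measured; found by feel.
- magnifier: bystander: magnifier with a black handle, 68x158x12 mm, lying on the table; origin: centre of its underside
- coverslips: bystander: small blue and white box, 33x33x16 mm, on the table; origin: centre of its underside
- marker: bystander: white and blue marker pen, 17x135x16 mm, lying on the table; origin: centre of its underside

How it is judged (in metres and radians):
On the way:
1. a first ring lies threaded on the spindle, flat on the pan and let go, and the pointer still stands short of the green band (((x of ring_a in the frame of pan_top between -0.0045 and 0.0045 m and y of ring_a in the frame of pan_top between -0.0165 and 0.0165 m and z of ring_a in the frame of pan_top between -0.004 and 0.038 m and angle between ring_a's own z axis and vertical below 0.12 rad and contact force between the fingers and ring_a below 0.1 N) or (x of ring_b in the frame of pan_top between -0.0045 and 0.0045 m and y of ring_b in the frame of pan_top between -0.0165 and 0.0165 m and z of ring_b in the frame of pan_top between -0.004 and 0.038 m and angle between ring_b's own z axis and vertical below 0.12 rad and contact force between the fingers and ring_b below 0.1 N) or (x of ring_c in the frame of pan_top between -0.0045 and 0.0045 m and y of ring_c in the frame of pan_top between -0.0165 and 0.0165 m and z of ring_c in the frame of pan_top between -0.004 and 0.038 m and angle between ring_c's own z axis and vertical below 0.12 rad and contact force between the fingers and ring_c below 0.1 N) or (x of ring_d in the frame of pan_top between -0.0045 and 0.0045 m and y of ring_d in the frame of pan_top between -0.0165 and 0.0165 m and z of ring_d in the frame of pan_top between -0.004 and 0.038 m and angle between ring_d's own z axis and vertical below 0.12 rad and contact force between the fingers and ring_d below 0.1 N)) and value of joint pan below 0.0243 m), for 0.2 s.
At the end, for the whole second after the job is handed in: the pointer rests between 24.3 and 31.9 mm of travel (green band); every ring is either threaded on the spindle (centre within 4.5 mm of the slot's line, flat within 0.12 rad, underside at most 38 mm above the pan, so down on the pan or on the ring below) or lies flat in the tray; nothing is held (value of joint pan between 0.0243 and 0.0319 m and velocity of joint pan between -0.002 and 0.002 m/s and ((x of ring_a in the frame of pan_top between -0.0045 and 0.0045 m and y of ring_a in the frame of pan_top between -0.0165 and 0.0165 m and z of ring_a in the frame of pan_top between -0.004 and 0.038 m and angle between ring_a's own z axis and vertical below 0.12 rad and contact force between the fingers and ring_a below 0.1 N) or (x of ring_a in the frame of tray between -0.062 and 0.062 m and y of ring_a in the frame of tray between -0.11 and 0.11 m and z of ring_a in the frame of tray below 0.01 m)) and ((x of ring_b in the frame of pan_top between -0.0045 and 0.0045 m and y of ring_b in the frame of pan_top between -0.0165 and 0.0165 m and z of ring_b in the frame of pan_top between -0.004 and 0.038 m and angle between ring_b's own z axis and vertical below 0.12 rad and contact force between the fingers and ring_b below 0.1 N) or (x of ring_b in the frame of tray between -0.062 and 0.062 m and y of ring_b in the frame of tray between -0.11 and 0.11 m and z of ring_b in the frame of tray below 0.01 m)) and ((x of ring_c in the frame of pan_top between -0.0045 and 0.0045 m and y of ring_c in the frame of pan_top between -0.0165 and 0.0165 m and z of ring_c in the frame of pan_top between -0.004 and 0.038 m and angle between ring_c's own z axis and vertical below 0.12 rad and contact force between the fingers and ring_c below 0.1 N) or (x of ring_c in the frame of tray between -0.062 and 0.062 m and y of ring_c in the frame of tray between -0.11 and 0.11 m and z of ring_c in the frame of tray below 0.01 m)) and ((x of ring_d in the frame of pan_top between -0.0045 and 0.0045 m and y of ring_d in the frame of pan_top between -0.0165 and 0.0165 m and z of ring_d in the frame of pan_top between -0.004 and 0.038 m and angle between ring_d's own z axis and vertical below 0.12 rad and contact force between the fingers and ring_d below 0.1 N) or (x of ring_d in the frame of tray between -0.062 and 0.062 m and y of ring_d in the frame of tray between -0.11 and 0.11 m and z of ring_d in the frame of tray below 0.01 m))); the robot touches nothing.
It fails at once if the pointer is pushed into the red (value of joint pan above 0.038 m).
It fails at once if the scale (body, pan or spindle) is struck or pushed with more than 40 N (contact force between scale and anything else above 40 N).
It fails at once if the magnifier is shifted by more than 30 mm (distance of magnifier from where it was at the start of the episode above 0.03 m).
It fails at once if the small blue and white box is shifted by more than 30 mm (distance of coverslips from where it was at the start of the episode above 0.03 m).
It fails at once if the marker is shifted by more than 30 mm (distance of marker from where it was at the start of the episode above 0.03 m).
It also fails if it takes over 72 s, if anything falls off the work surface, if the arm or the gripper's body presses on something with over 40 N, if the wrist force passes 120 N, or if a joint passes its speed limit or range.

## Working session

There is one attempt and no reset: what is moved stays moved. The work goes in short steps, Python scripts to look and compute and a tool call to move; the robot and the scene stay as the last step left them, time stands still between calls to the robot, and variables do not carry over. Pictures are saved under pics/ and viewed, at most 11 in all, crops included, and the job is handed in when it is done.

Besides the shell and the picture viewer there is one more tool, called as name(argument=value, ...), one argument or row to a line, values as JSON. move_arm: Moves the arm, as the interface text tells. Its arguments: {"type":"object","properties":{"motion":{"type":"array","items":{"type":"array","items":{"type":"number"}}},"grip_force":{"type":"number"}},"required":["motion"]}

```bash
mkdir -p pics
cat > h.py <<'E'
import numpy as np,cv2
from rig import sensors,grab_frame,camera_params,order
def snap(n,f):
    im,d=grab_frame(n);p=camera_params(n);np.savez('pics/'+f,im=im,d=d,K=p['camera_matrix'],T=p['world_from_camera']);cv2.imwrite('pics/'+f+'.png',im[:,:,::-1]);return im,d,p
def cloud(f):
    z=np.load('pics/'+f+'.npz');d=z['d'];K=z['K'];T=z['T'];v,u=np.mgrid[:384,:512]
    P=np.stack([(u-K[0,2])/K[0,0]*d,(v-K[1,2])/K[1,1]*d,d],-1)@T[:3,:3].T+T[:3,3];P[d==0]=np.nan;return z['im'],P
E
python3 - <<'E'
from h import *
s=sensors.sense();print(s)
for n in('top','scene'):
    im,d,p=snap(n,n+'0');print(p)
a=cv2.imread('pics/top0.png');b=cv2.imread('pics/scene0.png')
cv2.imwrite('pics/t.png',cv2.resize(a,(800,600)));cv2.imwrite('pics/s.png',cv2.resize(b,(800,600)))
E
```

```text
{'clock': 0.0, 'qpos': array([-1.32040615e+00,  3.53635136e-01,  1.63413166e+00,  1.51262147e-05,
        1.15523573e+00, -2.42981761e-03]), 'qvel': array([ 0.0015715 , -0.00079839, -0.00177897,  0.00052267, -0.00065782,
        0.00048655]), 'joint_efforts': array([ 1.64119912e-03, -6.05242109e+01, -3.42078209e+01,  5.04428124e-05,
        9.26357810e-03,  2.86512318e-05]), 'eef_pos': array([ 156.20066171, -604.66431797,  230.57088286]), 'tcp_rot': array([-3.14018282e+00, -1.72558942e-05,  2.52813870e-01]), 'contact_force': array([-0.40948988,  0.72147645,  0.71614667]), 'wrist_torque': array([-0.04452591,  0.00031149, -0.02356178]), 'grasp_force': 0.0, 'opening': 1.003146878388257}
{'camera_matrix': array([[402.6926729 ,   0.        , 255.4235978 ],
       [  0.        , 402.6926729 , 190.96338264],
       [  0.        ,   0.        ,   1.        ]]), 'world_from_camera': array([[ 9.55621452e-03, -9.95818101e-01,  9.08569618e-02,
         4.37412208e+02],
       [-9.99792719e-01, -1.11486947e-02, -1.70359896e-02,
         2.32643729e+01],
       [ 1.79776833e-02, -9.06753293e-02, -9.95718227e-01,
         1.25724088e+03],
       [ 0.00000000e+00,  0.00000000e+00,  0.00000000e+00,
         1.00000000e+00]])}
{'camera_matrix': array([[443.03345197,   0.        , 257.04622946],
       [  0.        , 443.03345197, 191.07145521],
       [  0.        ,   0.        ,   1.        ]]), 'world_from_camera': array([[-7.36813186e-01, -3.99766855e-01,  5.45245624e-01,
        -2.37794455e+02],
       [-6.76005892e-01,  4.48804234e-01, -5.84457691e-01,
         8.49701428e+02],
       [-1.10617317e-02, -7.99225388e-01, -6.00929627e-01,
         9.61570255e+02],
       [ 0.00000000e+00,  0.00000000e+00,  0.00000000e+00,
         1.00000000e+00]])}
```

View pics/t.png

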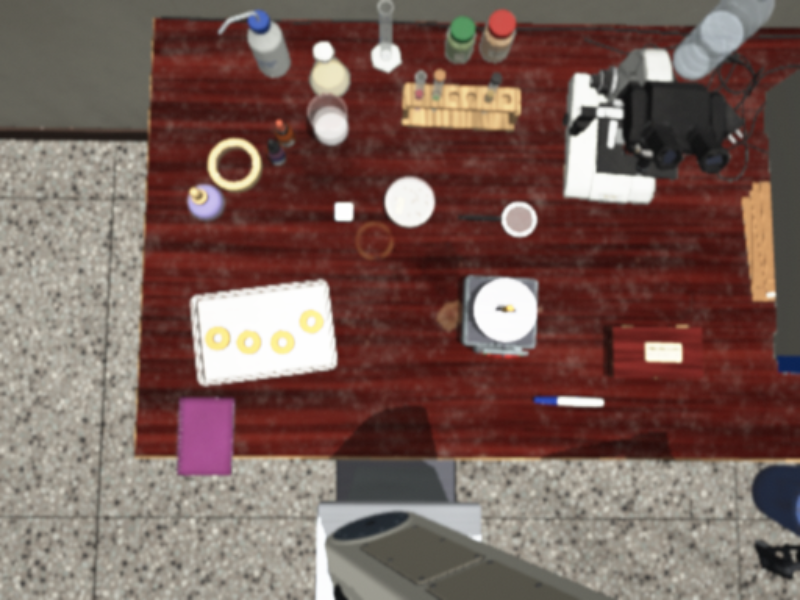

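View pics/s.png

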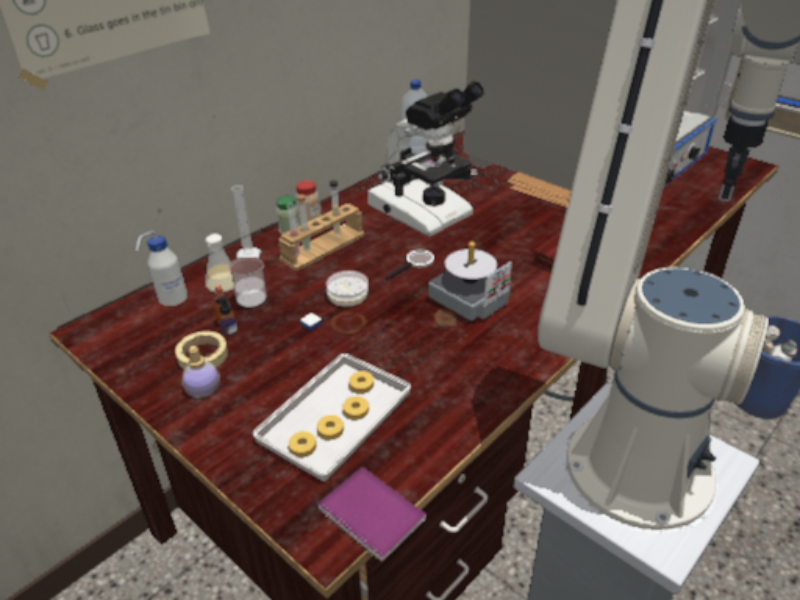

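The top view shows four rings in the tray at about (218,338), (249,342), (283,342) and (312,321) in 800x600 pixels. The pan is at (505,310), with the spindle standing in its slot. Next I measure these from the depth.

Run:
```python
from h import *
for f in('top0','scene0'):
    im,P=cloud(f);hsv=cv2.cvtColor(im,cv2.COLOR_RGB2HSV);X,Y,Z=P[...,0],P[...,1],P[...,2]
    m=((hsv[...,0]>14)&(hsv[...,0]<32)&(hsv[...,1]>90)&(Z>5)&(Z<200)&(X>250)&(X<600)).astype(np.uint8)
    n,l,st,c=cv2.connectedComponentsWithStats(m)
    print(f)
    for i in range(1,n):
        if st[i,4]<8:continue
        q=P[l==i];top=q[q[:,2]>np.nanpercentile(q[:,2],40)]
        print(st[i],'mean',np.nanmean(q,0).round(1),'lo',np.nanmin(q,0).round(1),'hi',np.nanmax(q,0).round(1),'topmid',((top.max(0)+top.min(0))/2).round(1))
    # pan
    g=(Z>88)&(Z<112)&(hsv[...,1]<60)&(Y<-50)&(Y>-400)&(X>250)&(X<600)
    q=P[g];print('pan',len(q),np.median(q,0),np.percentile(q,1,0),np.percentile(q,99,0),cv2.fitEllipse(cv2.convexHull(q[:,:2].astype(np.float32))))
    g=(Z>1)&(Z<9)&(hsv[...,1]<50)&(Y>80)&(Y<450)&(X>200)&(X<600)
    q=P[g];print('tray',len(q),np.median(q,0),cv2.minAreaRect(q[:,:2].astype(np.float32)))
    # body top
    g=(Z>115)&(Z<175)&(abs(Y+170)<120)&(abs(X-400)<120)
    q=P[g];print('high',len(q),np.median(q,0),q.min(0),q.max(0))
a,_=cloud('top0');b,_=cloud('scene0')
c1=cv2.resize(a[165:240,285:355],(560,600),interpolation=2)
cv2.imwrite('pics/c1.png',c1[:,:,::-1])
c2=cv2.resize(b[145:210,265:335],(640,594),interpolation=2)
cv2.imwrite('pics/c2.png',c2[:,:,::-1])
```

```text
top0
[482 178  15  10  72] mean [ 589.6 -734.6   10.7] lo [ 572.5 -753.2    5.1] hi [ 599.9 -711.4   45.9] topmid [ 587.5 -732.3   27.7]
[322 196   7   3  16] mean [ 523.8 -189.4  141.5] lo [ 521. -206.  103.] hi [ 526.5 -185.4  157. ] topmid [ 523.8 -189.6  153.2]
[192 199  14  14  98] mean [504.5 176.2  18.2] lo [483.7 155.8  12.3] hi [524.1 196.4  25.2] topmid [503.7 176.1  21.5]
[132 210  15  13 126] mean [469.4 357.4  17.8] lo [451.3 335.3  11.6] hi [488.1 379.9  23.6] topmid [469.7 357.   20.5]
[152 212  15  14 116] mean [462.5 296.5  18. ] lo [442.8 274.8  12. ] hi [482.5 317.7  24.6] topmid [462.6 296.2  21.1]
[174 212  14  14 110] mean [462.8 231.2  17.7] lo [443.4 210.5  10.5] hi [483.2 251.1  25.1] topmid [461.8 230.4  21.2]
pan 1223 [ 524.47031632 -191.73321462   98.85199617] [ 450.12442017 -245.25916675   93.18557722] [ 580.2500497  -139.74885444  104.8065053 ] ((513.1063842773438, -189.95838928222656), (116.85025787353516, 146.4464569091797), 79.18196868896484)
tray 2155 [489.76002565 269.69429855   2.8886857 ] ((399.0830078125, 274.823486328125), (294.88427734375, 382.
[... 628 characters left out ...]
81.5 324.5  19.5] topmid [458.2 301.2  16.9]
[185 276  17  16 207] mean [464.2 364.2  14.1] lo [440.7 337.4   5.2] hi [491.  386.3  21. ] topmid [465.7 362.5  17.6]
pan 537 [ 509.68128893 -183.85430663   95.69778515] [ 437.73958454 -243.59515995   89.86659171] [ 575.12908632 -136.18927638  111.32125116] ((503.6177673339844, -190.96115112304688), (125.41692352294922, 154.25474548339844), 82.67135620117188)
tray 722 [452.10572994 305.92117906   3.20274711] ((397.10833740234375, 282.6092529296875), (300.6105651855469, 391.59869384765625), 89.50130462646484)
high 49 [ 511.44408648 -185.71606005  118.05515295] [ 438.49938435 -225.35460342  115.25147514] [ 519.86423427 -146.64697514  152.98537685]
```

View pics/c1.png

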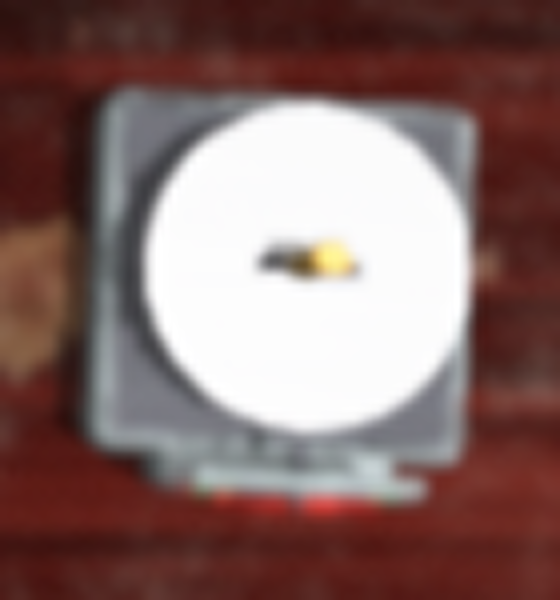

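View pics/c2.png

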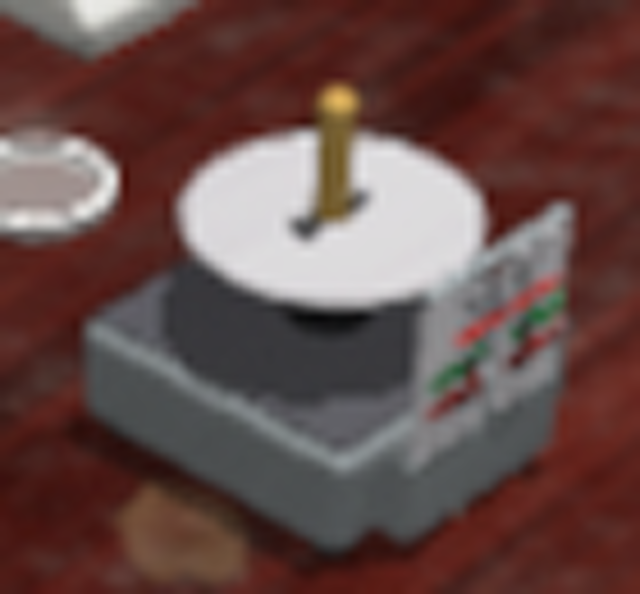

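The crops show the brass spindle off centre toward -y in the slot, the face plate on the robot's side, and the pointer below the green band. I'll move above the scale for a close wrist view.

```bash
cat >> h.py <<'E'
from scipy.spatial.transform import Rotation as Ro
def go(x,y,z,yaw):
    s=sensors.sense();R=Ro.from_euler('xyz',s['tcp_rot']);G=Ro.from_euler('xyz',[np.pi,0,yaw])
    print('rot',(R.inv()*G).as_rotvec().round(4),'sh',(R.inv().apply(np.array([x,y,z])-s['eef_pos'])/1000).round(4))
E
python3 -c "
from h import *
go(500,-190,330,1.57)"
```

```text
rot [-1.0000e-03 -8.0000e-04 -1.3172e+00] sh [ 0.4366 -0.3157 -0.099 ]
```

The manual's scale: turns go in shares of 2 pi rad. Converting my numbers, -1.317 rad is -0.2096.

move_arm(
  motion=[
    [0, 0, -0.0263, 0.035, -0.025, -0.03, 0.07],
    [0, 0, -0.0525, 0.085, -0.062, -0.06, 0.07],
    [0, 0, -0.0788, 0.135, -0.098, -0.09, 0.07],
    [0, 0, -0.105, 0.185, -0.134, -0.099, 0.07],
    [0, 0, -0.1313, 0.235, -0.17, -0.099, 0.07],
    [0, 0, -0.1576, 0.285, -0.206, -0.099, 0.07],
    [0, 0, -0.1838, 0.335, -0.242, -0.099, 0.07],
    [0, 0, -0.2096, 0.385, -0.278, -0.099, 0.07],
  ],
)

```text
clock: 1.1
eef_pos: [455.3, -244.1, 330.2]
tcp_rot: [3.142, 0.0, 1.575]
contact_force: [0.5, -0.5, 0.5]
opening: 0.818
grasp_force: 0.0
```

```bash
python3 -c "
from h import *
go(500,-190,330,1.57);s=sensors.sense();print(s['clock'],s['eef_pos'],s['tcp_rot'],s['contact_force'])"
```

```text
rot [0.     0.0001 0.0052] sh [0.0539 0.045  0.0002]
1.1 [ 455.25203825 -244.09311103  330.22948734] [3.14156051e+00 1.24775216e-04 1.57518438e+00] [ 0.51831277 -0.52201775  0.48857368]
```

Scaled: 0.005 rad is 0.0008.

move_arm(
  motion=[
    [0, 0, 0.0008, 0.03, 0.025, 0, 0.07],
    [0, 0, 0.0008, 0.054, 0.045, 0, 0.07],
    [0, 0, 0.0008, 0.054, 0.045, 0, 0.07],
    [0, 0, 0.0008, 0.054, 0.045, 0, 0.07],
  ],
)

```text
clock: 1.6
eef_pos: [498.9, -192.2, 330.0]
tcp_rot: [-3.141, 0.0, 1.565]
contact_force: [0.6, -0.2, -0.5]
opening: 0.82
grasp_force: 0.0
```

Run:
```python
from h import *
print(sensors.sense())
im,d,p=snap('wrist','w1');print(p)
cv2.imwrite('pics/w1v.png',cv2.resize(im,(800,600))[:,:,::-1])
```

```text
{'clock': 1.6, 'qpos': array([-3.70305003e-01,  1.28396618e-01,  1.70482605e+00, -4.38083420e-04,
        1.30911211e+00, -3.64516702e-01]), 'qvel': array([-0.01574934, -0.00636475,  0.00215026, -0.00113115, -0.00012965,
        0.00339418]), 'joint_efforts': array([ 1.00832060e+00, -4.63790059e+01, -3.70861137e+01,  7.48408469e-02,
       -2.03525479e-02,  2.43847881e-02]), 'eef_pos': array([ 498.93565671, -192.24034957,  329.99306627]), 'tcp_rot': array([-3.14074844e+00,  1.30712565e-04,  1.56512157e+00]), 'contact_force': array([ 0.61722725, -0.22275398, -0.52014174]), 'wrist_torque': array([-0.04667573,  0.03166003, -0.00857622]), 'grasp_force': 0.0, 'opening': 0.819990605594082}
{'camera_matrix': array([[266.29242364,   0.        , 253.68842378],
       [  0.        , 266.29242364, 190.81490057],
       [  0.        ,   0.        ,   1.        ]]), 'world_from_camera': array([[ 9.99986800e-01, -4.36786843e-03, -2.70577110e-03,
         4.99397862e+02],
       [-5.01447428e-03, -9.44446274e-01, -3.28627587e-01,
        -1.06880501e+02],
       [-1.12005337e-03,  3.28636817e-01, -9.44455710e-01,
         4.74145129e+02],
       [ 0.00000000e+00,  0.00000000e+00,  0.00000000e+00,
         1.00000000e+00]])}
```

View pics/w1v.png

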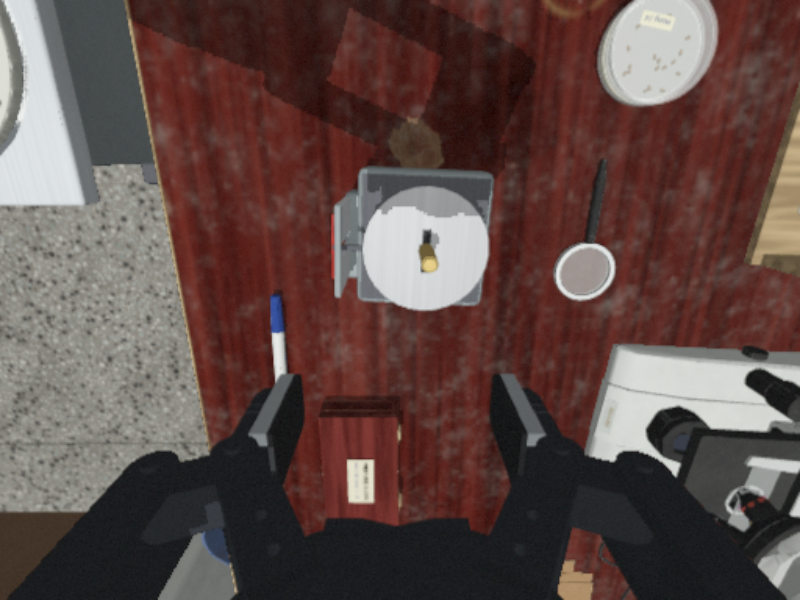

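The wrist view shows the pan centred at about (426,248) and the spindle top at (429,264), with its base up-image in the slot. Next I measure them more exactly.

```bash
python3 - <<'E'
from h import *
im,P=cloud('w1');z=np.load('pics/w1.npz');K,T=z['K'],z['T']
hsv=cv2.cvtColor(im,cv2.COLOR_RGB2HSV);X,Y,Z=P[...,0],P[...,1],P[...,2]
roi=np.zeros(Z.shape,bool);roi[115:205,205:325]=1
def ray(u,v,h):
    d=T[:3,:3]@np.array([(u-K[0,2])/K[0,0],(v-K[1,2])/K[1,1],1]);return T[:3,3]+d*(h-T[2,3])/d[2]
pm=(roi&(Z>85)&(Z<108)&(hsv[...,1]<70)).astype(np.uint8)
pz=np.median(Z[pm>0]);c=max(cv2.findContours(pm,0,1)[0],key=cv2.contourArea)
h=cv2.convexHull(c)[:,0];e=cv2.fitEllipse(h);print('pan z',pz,e)
W=np.array([ray(u,v,pz)[:2] for u,v in h],np.float32);print('pan circle',cv2.minEnclosingCircle(W),cv2.fitEllipse(W))
sp=roi&(Z>135)&(Z<170);v,u=np.where(sp);print('sp top pts',len(u),u.mean(),v.mean(),np.median(Z[sp]),np.median(X[sp]),np.median(Y[sp]))
b=roi&(hsv[...,0]>14)&(hsv[...,0]<34)&(hsv[...,1]>90)&(hsv[...,2]>60)
v,u=np.where(b);print(len(u),u.min(),u.max(),v.min(),v.max())
for vv in range(150,178):print(vv,''.join('%5d'%q for q in Z[vv,262:284]),hsv[vv,266:282,2])
E
python3 - <<'E'
import cv2
a=cv2.imread('pics/w1.png')[135:185,245:305];cv2.imwrite('pics/w1c.png',cv2.resize(a,(720,600),interpolation=cv2.INTER_CUBIC))
E
```

```text
pan z 99.8926210255517 ((265.41217041015625, 160.1468963623047), (78.23273468017578, 98.07230377197266), 72.05319213867188)
pan circle ((512.220703125, -197.533203125), 71.76809692382812) ((514.8767700195312, -193.53289794921875), (114.2992935180664, 140.44212341308594), 106.60242462158203)
sp top pts 121 274.1570247933884 167.08264462809916 153.07833314307248 523.8359168529058 -187.51867014383203
151 269 279 156 173
150    98  100   99  100   99   99   98   98  100  100  101   99  101  100   98  100   99  101  100  100  100   99 [220 219 218 219 162  85  65  47  36  67 144 153 153 151 209 218]
151    99   99  100   98   99   99  100   98   99  100   99   99  100  100   99  100   99   99   98  100  100   99 [220 219 217 220 153  72  51  38  40  67 143 154 153 150 177 213]
152   100   99  100  100   98   99   99  101  100   99  100  100  100  100  100  100   99  100  100  100   99  100 [218 219 217 218 153  65  42  41  42  89 146 153 152 150 152 210]Traceback (most recent call last):
  File "<stdin>", line 14, in <module>
  File "<stdin>", line 14, in <genexpr>
ValueError: cannot convert float NaN to integer
```

View pics/w1c.png

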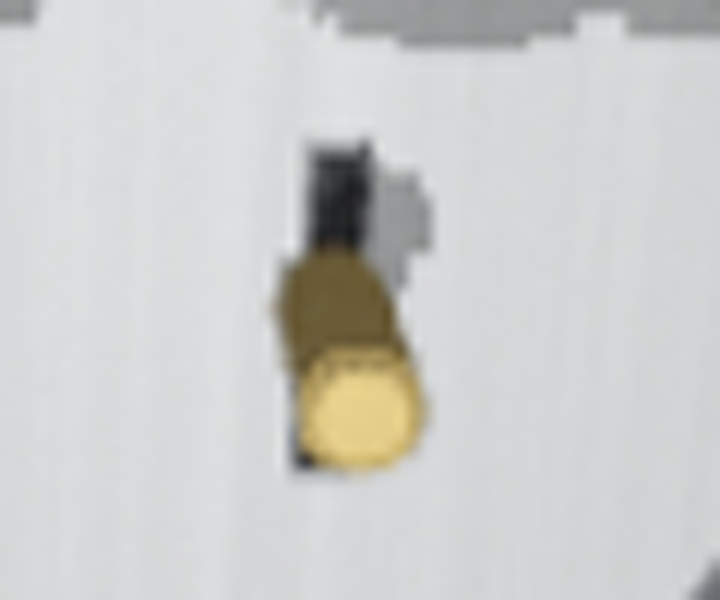

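Spindle top is at about (524.5, -189.3), agreed by the top and wrist views. Now I move over the tray for a close look at the rings.

Scaled: -0.11 rad is -0.0175.

move_arm(
  motion=[
    [0, 0, -0.0048, 0.04, -0.004, 0, 0.07],
    [0, 0, -0.0095, 0.1, -0.008, 0, 0.07],
    [0, 0, -0.0143, 0.16, -0.012, 0, 0.07],
    [0, 0, -0.0175, 0.22, -0.016, 0.01, 0.07],
    [0, 0, -0.0175, 0.28, -0.02, 0.02, 0.07],
    [0, 0, -0.0175, 0.34, -0.024, 0.03, 0.07],
    [0, 0, -0.0175, 0.4, -0.025, 0.04, 0.07],
    [0, 0, -0.0175, 0.425, -0.025, 0.04, 0.07],
  ],
)

```text
clock: 2.65
eef_pos: [476.4, 234.7, 289.5]
tcp_rot: [-3.14, 0.0, 1.676]
contact_force: [-0.1, 0.3, 0.7]
opening: 0.823
grasp_force: 0.0
```

Run:
```python
from h import *
s=sensors.sense();print(s['clock'],s['eef_pos'],s['tcp_rot'],abs(s['qvel']).max())
im,d,p=snap('wrist','w2');im,P=cloud('w2');T=p['world_from_camera'];K=p['camera_matrix'];print(sensors.sense()['eef_pos'])
hsv=cv2.cvtColor(im,cv2.COLOR_RGB2HSV);Z=P[...,2]
m=((hsv[...,0]>14)&(hsv[...,0]<34)&(hsv[...,1]>90)&(Z>13)&(Z<24)).astype(np.uint8)
n,l,st,c=cv2.connectedComponentsWithStats(m)
for i in range(1,n):
    if st[i,4]<60:continue
    hl=cv2.convexHull(max(cv2.findContours((l==i).astype(np.uint8),0,1)[0],key=cv2.contourArea))[:,0]
    W=[]
    for u,v in hl:
        q=T[:3,:3]@np.array([(u-K[0,2])/K[0,0],(v-K[1,2])/K[1,1],1]);W.append((T[:3,3]+q*(18-T[2,3])/q[2])[:2])
    print(st[i],np.median(Z[l==i]).round(1),cv2.fitEllipse(np.array(W,np.float32)))
cv2.imwrite('pics/w2v.png',cv2.resize(im,(800,600))[:,:,::-1])
```

```text
2.65 [476.40644549 234.67787459 289.51149531] [-3.14049021e+00  1.06966509e-04  1.67562067e+00] 0.316833712653001
[476.82461939 236.3006308  289.86151427]
[242  49  35  38 854] 19.5 ((470.69561767578125, 363.5611877441406), (47.79055404663086, 48.24406433105469), 142.0615997314453)
[234  95  32  34 728] 19.4 ((463.4943542480469, 302.51800537109375), (47.27432632446289, 48.17963409423828), 149.03024291992188)
[231 139  31  31 633] 19.3 ((464.0153503417969, 237.46900939941406), (47.22198486328125, 48.627845764160156), 166.86814880371094)
[254 176  29  29 582] 19.1 ((505.27386474609375, 181.88807678222656), (47.577598571777344, 49.902748107910156), 9.695008277893066)
[467 297  29   9  89] 19.0 ((945.4608154296875, -3.5762577056884766), (25.680633544921875, 60.851707458496094), 82.08982849121094)
```

View pics/w2v.png

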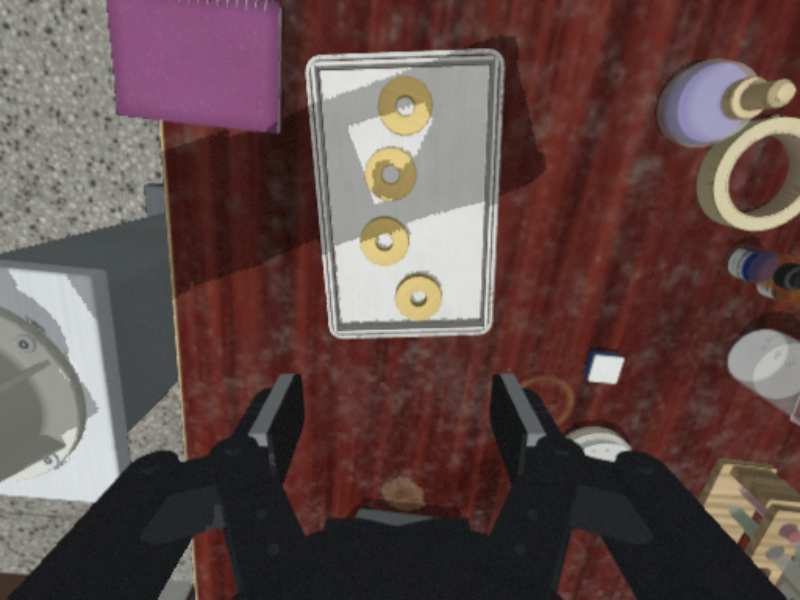

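The view shows four rings at (405,105), (390,174), (384,241) and (418,298), with ring d free on all sides. The arm was still settling, so I approach ring d and look again from closer.

move_arm(
  motion=[
    [0, 0, 0, -0.025, 0.014, 0.055, 0.07],
    [0, 0, 0, -0.053, 0.034, 0.11, 0.07],
    [0, 0, 0, -0.053, 0.034, 0.17, 0.07],
    [0, 0, 0, -0.053, 0.034, 0.19, 0.07],
    [0, 0, 0, -0.053, 0.034, 0.19, 0.07],
    [0, 0, 0, -0.053, 0.034, 0.19, 0.07],
  ],
)

```text
clock: 3.45
eef_pos: [517.3, 183.6, 101.6]
tcp_rot: [3.14, -0.0, 1.674]
contact_force: [0.2, 0.3, 0.4]
opening: 0.823
grasp_force: 0.0
```

```bash
cat >> h.py <<'E'
def rings(f,zt,lo,hi,H):
    s=sensors.sense();print(s['clock'],s['eef_pos'],s['tcp_rot'],abs(s['qvel']).max().round(3))
    p=camera_params('wrist');im,d,_=snap('wrist',f);T=p['world_from_camera'];K=p['camera_matrix'];
    z=dict(np.load('pics/'+f+'.npz'));z['T']=T;np.savez('pics/'+f,**z);im,P=cloud(f)
    hsv=cv2.cvtColor(im,cv2.COLOR_RGB2HSV);Z=P[...,2]
    m=((hsv[...,0]>14)&(hsv[...,0]<34)&(hsv[...,1]>90)&(Z>lo)&(Z<hi)).astype(np.uint8)
    n,l,st,c=cv2.connectedComponentsWithStats(m)
    for i in range(1,n):
        if st[i,4]<60:continue
        hl=cv2.convexHull(max(cv2.findContours((l==i).astype(np.uint8),0,1)[0],key=cv2.contourArea))[:,0]
        W=[]
        for u,v in hl:
            q=T[:3,:3]@np.array([(u-K[0,2])/K[0,0],(v-K[1,2])/K[1,1],1]);W.append((T[:3,3]+q*(zt-T[2,3])/q[2])[:2])
        print(st[i],np.median(Z[l==i]).round(1),cv2.fitEllipse(np.array(W,np.float32)))
E
python3 -c "
from h import *
rings('w3',18,11,24,0)"
```

```text
3.45 [517.28432199 183.55181615 101.55003697] [ 3.13985943e+00 -3.52140024e-04  1.67389890e+00] 0.015
[ 167   12   65   72 3239] 19.0 ((463.375244140625, 299.9298095703125), (48.514671325683594, 49.51447296142578), 58.9041633605957)
[ 168  105   59   59 2410] 19.0 ((463.8946838378906, 234.85633850097656), (48.315147399902344, 49.59126663208008), 133.15609741210938)
[ 214  173   53   53 1954] 18.9 ((505.1236877441406, 179.5737762451172), (48.06927490234375, 51.22621536254883), 179.2679901123047)
```

move_arm(
  motion=[
    [0, 0, 0, -0.0027, -0.0125, 0.03, 0.07],
    [0, 0, 0, -0.0027, -0.0125, 0.08, 0.07],
    [0, 0, 0, -0.0027, -0.0125, 0.094, 0.07],
    [0, 0, 0, -0.0027, -0.0125, 0.094, 0.07],
    [0, 0, 0, -0.0027, -0.0125, 0.094, 0.04],
    [0, 0, 0, -0.0027, -0.0125, 0.094, 0.04],
    [0, 0, 0, -0.0027, -0.0125, 0.094, 0.04],
    [0, 0, 0, -0.0027, -0.0125, 0.094, 0.04],
  ],
  grip_force=30,
)

```text
clock: 4.5
eef_pos: [505.5, 180.5, 8.4]
tcp_rot: [3.139, -0.001, 1.675]
contact_force: [-1.6, -1.0, 6.8]
opening: 0.566
grasp_force: 29.8
```

```bash
python3 -c "
from h import *
rings('w4',18,8,30,0)
s=sensors.sense();print(s['contact_force'],s['opening'],s['grasp_force'])"
```

```text
4.5 [505.52585716 180.51146308   8.37254495] [ 3.13856636e+00 -6.74593069e-04  1.67502690e+00] 0.002
[ 128    0  115   71 5544] 19.0 ((463.3387145996094, 298.6317138671875), (46.737369537353516, 50.00762939453125), 63.35330581665039)
[ 135  105   98   95 6693] 19.0 ((463.7899169921875, 234.8949737548828), (48.52018356323242, 50.572479248046875), 132.59017944335938)
[ 212  211   85   82 5027] 18.8 ((505.5953063964844, 180.32131958007812), (49.19917678833008, 54.23025131225586), 7.458357810974121)
[-0.47531746 -0.45996121  6.58774351] 0.5633470754064575 29.781688246876
```

Scaled: 0.105 rad is 0.0167.

move_arm(
  motion=[
    [0, 0, 0, 0, 0, -0.03, 0.04],
    [0, 0, 0, -0.01, 0, -0.08, 0.04],
    [0, 0, 0.0048, -0.05, -0.003, -0.13, 0.04],
    [0, 0, 0.0095, -0.1, -0.006, -0.17, 0.04],
    [0, 0, 0.0143, -0.155, -0.009, -0.2, 0.04],
    [0, 0, 0.0167, -0.21, -0.012, -0.21, 0.04],
    [0, 0, 0.0167, -0.265, -0.015, -0.21, 0.04],
    [0, 0, 0.0167, -0.32, -0.017, -0.21, 0.04],
  ],
)

```text
clock: 5.55
eef_pos: [520.6, -141.9, 218.2]
tcp_rot: [3.139, 0.001, 1.57]
contact_force: [1.4, -0.1, -1.7]
opening: 0.565
grasp_force: 31.7
```

```bash
python3 -c "
from h import *
go(524.5,-189.3,200,1.5708);s=sensors.sense();print(s['contact_force'],s['eef_pos'])"
```

```text
rot [ 0.0028  0.0007 -0.0011] sh [-0.0474  0.0039  0.0183]
[ 1.35218979 -0.09994335 -1.66768293] [ 520.61028185 -141.92008118  218.24255605]
```

move_arm(
  motion=[
    [0, 0, 0, -0.03, 0.004, 0.018, 0.04],
    [0, 0, 0, -0.0465, 0.004, 0.03, 0.04],
    [0, 0, 0, -0.0465, 0.004, 0.036, 0.04],
    [0, 0, 0, -0.0465, 0.004, 0.036, 0.04],
    [0, 0, 0, -0.0465, 0.004, 0.036, 0.04],
  ],
)

```text
clock: 6.18
eef_pos: [524.7, -185.4, 180.8]
tcp_rot: [3.141, -0.0, 1.571]
contact_force: [0.4, 0.3, -2.1]
opening: 0.563
grasp_force: 31.7
```

```bash
python3 -c "
from h import *
rings('w5',190,140,215,0)
s=sensors.sense();print(s['contact_force'],s['wrist_torque'])
a=cv2.imread('pics/w5.png')[170:330,150:360];cv2.imwrite('pics/w5c.png',cv2.resize(a,(787,600),interpolation=2))"
```

```text
6.175 [ 524.68262581 -185.44848857  180.75633936] [ 3.14115787e+00 -4.53578963e-05  1.57112461e+00] 0.004
[ 212  209   84   83 5104] 191.1 ((524.7376098632812, -185.56822204589844), (49.47282409667969, 54.89848327636719), 179.13717651367188)
[-0.14337761  0.3903174  -1.21234174] [ 0.01670439 -0.01352511 -0.02982196]
```

View pics/w5c.png

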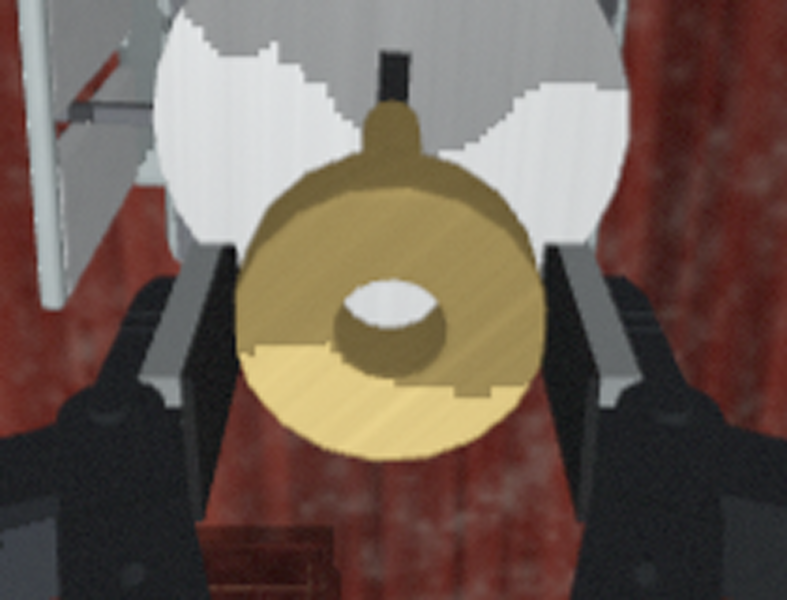

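The ring is well seated in the fingers, aligned with the spindle in x, and needs about 4.5 mm more toward -y. I lower it over the spindle tip and feel for contact.

move_arm(
  motion=[
    [0, 0, 0, -0.0045, 0, 0, 0.04],
    [0, 0, 0, -0.0045, 0, 0.01, 0.04],
    [0, 0, 0, -0.0045, 0, 0.018, 0.04],
    [0, 0, 0, -0.0045, 0, 0.022, 0.04],
    [0, 0, 0, -0.0045, 0, 0.025, 0.04],
    [0, 0, 0, -0.0045, 0, 0.028, 0.04],
    [0, 0, 0, -0.0045, 0, 0.028, 0.04],
  ],
)

```text
clock: 7.1
eef_pos: [524.4, -191.0, 152.2]
tcp_rot: [3.142, -0.0, 1.57]
contact_force: [-0.0, 1.1, 0.3]
opening: 0.564
grasp_force: 31.8
```

```bash
python3 -c "
from h import *
rings('w6',162,120,215,0)
s=sensors.sense();print(s['contact_force'],s['wrist_torque'])
im,P=cloud('w6');print(np.nanmedian(P[180:200,215:235,2]),np.nanmedian(P[180:200,275:290,2]))
a=cv2.imread('pics/w6.png')[170:330,150:360];cv2.imwrite('pics/w6c.png',cv2.resize(a,(787,600),interpolation=2))"
```

```text
7.1 [ 524.43759447 -190.96226557  152.20015931] [ 3.14158850e+00 -1.15830056e-04  1.56976654e+00] 0.005
[ 212  209   84   83 5156] 162.6 ((524.4751586914062, -190.4689483642578), (49.14574432373047, 54.51935958862305), 179.61082458496094)
[-0.2760432   0.95520428 -0.10042607] [ 0.18105605  0.03509404 -0.01567432]
94.9929453311625 95.05587239910963
```

View pics/w6c.png

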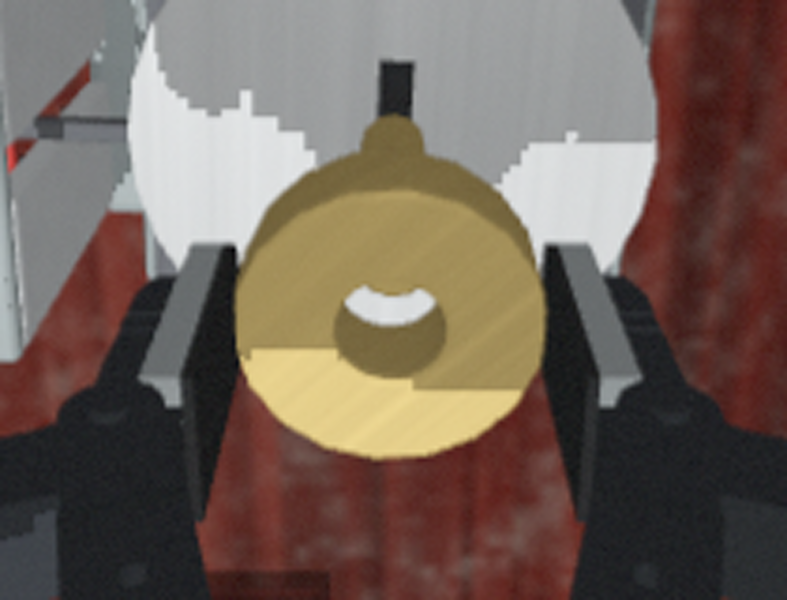

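The pan depth dropped about 5 mm, so the ring rides on the spindle tip. The bright crescent at (390,310) shows the spindle lies about 3.5-4 mm further toward +y. I lift, shift and try again.

move_arm(
  motion=[
    [0, 0, 0, 0, 0, -0.007, 0.04],
    [0, 0, 0, 0.0035, 0, -0.007, 0.04],
    [0, 0, 0, 0.0035, 0, -0.007, 0.04],
    [0, 0, 0, 0.0035, 0, -0.003, 0.04],
    [0, 0, 0, 0.0035, 0, 0.001, 0.04],
    [0, 0, 0, 0.0035, 0, 0.004, 0.04],
    [0, 0, 0, 0.0035, 0, 0.004, 0.04],
  ],
)

```text
clock: 8.02
eef_pos: [524.1, -187.5, 147.8]
tcp_rot: [-3.141, -0.0, 1.57]
contact_force: [-0.5, -0.3, -1.6]
opening: 0.559
grasp_force: 31.7
```

```bash
python3 -c "
from h import *
rings('w7',158,120,215,0)
s=sensors.sense();print(s['contact_force'],s['wrist_torque'])
im,P=cloud('w7');print(np.nanmedian(P[180:200,215:235,2]),np.nanmedian(P[180:200,275:290,2]))
a=cv2.imread('pics/w7.png')[170:330,150:360];cv2.imwrite('pics/w7c.png',cv2.resize(a,(787,600),interpolation=2))"
```

```text
8.025 [ 524.13299842 -187.45232293  147.80497304] [-3.14079612e+00 -2.65155962e-04  1.56977656e+00] 0.007
[ 212  209   84   83 5350] 158.1 ((524.1788330078125, -186.987060546875), (49.01118469238281, 54.46004104614258), 179.1554718017578)
[-0.08781016  0.0912961  -1.00809597] [0.03844387 0.02684988 0.01414503]
99.93603773425652 99.91045475119046
```

The pan is back at its rest height with the ring about 12 mm down the spindle and no side force, so it is threaded. I lower it.

move_arm(
  motion=[
    [0, 0, 0, 0, 0, 0.008, 0.04],
    [0, 0, 0, 0, 0, 0.017, 0.04],
    [0, 0, 0, 0, 0, 0.026, 0.04],
    [0, 0, 0, 0, 0, 0.033, 0.04],
    [0, 0, 0, 0, 0, 0.038, 0.04],
    [0, 0, 0, 0, 0, 0.042, 0.04],
    [0, 0, 0, 0, 0, 0.045, 0.04],
    [0, 0, 0, 0, 0, 0.047, 0.04],
  ],
)

```text
clock: 9.07
eef_pos: [524.4, -187.6, 101.3]
tcp_rot: [3.141, 0.0, 1.57]
contact_force: [-0.8, 0.5, -0.1]
opening: 0.562
grasp_force: 31.8
```

```bash
python3 -c "
from h import *
rings('w8',116,80,215,0)
s=sensors.sense();print(s['contact_force'],s['wrist_torque'])
im,P=cloud('w8');print(np.nanmedian(P[180:200,215:235,2]),np.nanmedian(P[180:200,275:290,2]))"
```

```text
9.075 [ 524.44787625 -187.56604479  101.26914567] [3.14147387e+00 5.05582797e-05 1.56974684e+00] 0.03
[ 212  211   84  104 5277] 112.0 ((524.6607055664062, -191.18797302246094), (47.598018646240234, 69.13088989257812), 1.5960568189620972)
[-0.02536076  0.92490733 -0.77638998] [ 0.0022085  -0.0218463  -0.04253831]
95.76261428332924 95.77817207127586
```

move_arm(
  motion=[
    [0, 0, 0, 0, 0, 0.002, 0.04],
    [0, 0, 0, 0, 0, 0.002, 0.04],
    [0, 0, 0, 0, 0, 0.002, 0.053],
    [0, 0, 0, 0, 0, 0.002, 0.065],
    [0, 0, 0, 0, 0, 0.002, 0.065],
    [0, 0, 0, 0, 0, 0, 0.065],
    [0, 0, 0, 0, 0, -0.02, 0.065],
    [0, 0, 0, 0, 0, -0.07, 0.065],
  ],
)

```text
clock: 10.12
eef_pos: [522.8, -186.9, 170.2]
tcp_rot: [-3.137, -0.002, 1.57]
contact_force: [1.1, 0.4, 0.6]
opening: 0.76
grasp_force: 0.0
```

```bash
python3 -c "
from h import *
rings('w9',109,80,130,0)
s=sensors.sense();print(s['contact_force'],s['wrist_torque'])
im,P=cloud('w9');d=P[...,2];sel=(d>85)&(d<105)&(abs(P[...,0]-524)<50)&(abs(P[...,1]+190)<50);print(np.nanmedian(d[sel]),sel.sum())
go(464,234.9,120,1.675)"
```

```text
10.125 [ 522.82756398 -186.94813461  170.1956195 ] [-3.13713185e+00 -1.60885504e-03  1.56980118e+00] 0.842
[ 228  179   58   56 2207] 109.8 ((524.5360717773438, -188.03179931640625), (48.11869430541992, 51.873958587646484), 178.6768035888672)
[ 2.78694008 -1.0436301   5.82245634] [-0.0411733  -0.14592115 -0.01055388]
93.93812005589511 8306
rot [ 0.0053  0.0022 -0.1052] sh [ 0.4233 -0.0635  0.0567]
```

The first ring is down flat and the pan has sunk 6 mm. Now I fetch the second at (464, 235).

Scaled: -0.105 rad is -0.0167.

move_arm(
  motion=[
    [0, 0, 0, 0.02, 0, -0.03, 0.065],
    [0, 0, -0.0032, 0.08, -0.01, -0.05, 0.068],
    [0, 0, -0.008, 0.14, -0.02, -0.05, 0.068],
    [0, 0, -0.0127, 0.2, -0.03, -0.05, 0.068],
    [0, 0, -0.0167, 0.26, -0.04, -0.04, 0.068],
    [0, 0, -0.0167, 0.32, -0.05, -0.02, 0.068],
    [0, 0, -0.0167, 0.375, -0.06, 0.02, 0.068],
    [0, 0, -0.0167, 0.423, -0.0625, 0.06, 0.068],
  ],
)

```text
clock: 11.18
eef_pos: [462.6, 231.7, 115.9]
tcp_rot: [3.139, -0.001, 1.675]
contact_force: [1.3, -0.1, -0.1]
opening: 0.798
grasp_force: 0.0
```

```bash
python3 -c "
from h import *
go(464.2,235.3,7.5,1.675)"
```

```text
rot [ 0.0022 -0.0008  0.0004] sh [0.0033 0.0017 0.1084]
```

move_arm(
  motion=[
    [0, 0, 0, 0, 0.002, 0.03, 0.068],
    [0, 0, 0, 0, 0.002, 0.06, 0.068],
    [0, 0, 0, 0, 0.002, 0.06, 0.068],
    [0, 0, 0, 0, 0.002, 0.06, 0.068],
  ],
)

```text
clock: 11.68
eef_pos: [465.3, 230.0, 57.0]
tcp_rot: [3.141, -0.0, 1.675]
contact_force: [-0.2, 0.2, 0.4]
opening: 0.799
grasp_force: 0.0
```

```bash
python3 -c "
from h import *
rings('w10',18,11,24,0)
go(464.2,235.3,7.5,1.675)"
```

```text
11.675 [465.27705258 229.96628913  57.02274295] [ 3.14076474e+00 -3.24736655e-04  1.67451762e+00] 0.016
[ 244    0   83   66 3871] 19.0 ((470.078125, 360.9416198730469), (48.29540252685547, 49.86660385131836), 148.70916748046875)
[ 225   84   73   75 3802] 19.0 ((462.9627685546875, 300.4155578613281), (48.625579833984375, 48.78627395629883), 96.3453598022461)
[ 219  178   66   63 2922] 18.9 ((463.2181396484375, 235.91114807128906), (48.50615310668945, 51.28765106201172), 6.535268783569336)
rot [ 0.0017 -0.0007 -0.0006] sh [ 0.0053 -0.0009  0.0499]
```

move_arm(
  motion=[
    [0, 0, 0, 0.0057, -0.0014, 0.01, 0.068],
    [0, 0, 0, 0.0057, -0.0014, 0.035, 0.068],
    [0, 0, 0, 0.0057, -0.0014, 0.0495, 0.068],
    [0, 0, 0, 0.0057, -0.0014, 0.0495, 0.068],
    [0, 0, 0, 0.0057, -0.0014, 0.0495, 0.04],
    [0, 0, 0, 0.0057, -0.0014, 0.0495, 0.04],
    [0, 0, 0, 0.0057, -0.0014, 0.0495, 0.04],
    [0, 0, 0, 0.0057, -0.0014, 0.0495, 0.04],
  ],
)

```text
clock: 12.72
eef_pos: [463.2, 235.6, 7.5]
tcp_rot: [3.141, -0.0, 1.675]
contact_force: [-0.7, -1.4, 6.2]
opening: 0.561
grasp_force: 31.2
```

```bash
python3 -c "
from h import *
rings('w11',18,8,30,0)
go(524.3,-187.3,200,1.5708)"
```

```text
12.725 [463.1761822  235.56072109   7.47312995] [ 3.14053212e+00 -4.27116724e-04  1.67464907e+00] 0.003
[ 244    0  115   68 5299] 19.0 ((470.322509765625, 359.888671875), (46.69015121459961, 49.80401611328125), 132.80386352539062)
[ 218   91   98   99 6743] 19.0 ((462.9374694824219, 300.46453857421875), (48.62104797363281, 48.83771896362305), 117.82243347167969)
[ 212  210   85   81 5074] 18.9 ((463.13092041015625, 236.738037109375), (49.18986129760742, 53.74624252319336), 6.243211269378662)
rot [ 0.0011 -0.0005  0.1039] sh [-0.4268  0.0171 -0.1927]
```

Scaled: 0.104 rad is 0.0166.

move_arm(
  motion=[
    [0, 0, 0, 0, 0, -0.03, 0.04],
    [0, 0, 0, -0.02, 0.001, -0.085, 0.04],
    [0, 0, 0.0048, -0.07, 0.003, -0.14, 0.04],
    [0, 0, 0.0095, -0.13, 0.005, -0.18, 0.04],
    [0, 0, 0.0143, -0.19, 0.008, -0.2, 0.04],
    [0, 0, 0.0166, -0.25, 0.01, -0.205, 0.04],
    [0, 0, 0.0166, -0.31, 0.013, -0.205, 0.04],
    [0, 0, 0.0166, -0.37, 0.015, -0.2, 0.04],
  ],
)

```text
clock: 13.78
eef_pos: [514.6, -120.1, 208.4]
tcp_rot: [3.139, 0.0, 1.571]
contact_force: [1.5, 0.1, -1.7]
opening: 0.558
grasp_force: 32.1
```

```bash
python3 -c "
from h import *
go(524.3,-188.6,172,1.5708)"
```

```text
rot [ 0.0023  0.0004 -0.    ] sh [-0.0685  0.0096  0.0365]
```

move_arm(
  motion=[
    [0, 0, 0, -0.04, 0.006, 0.01, 0.04],
    [0, 0, 0, -0.067, 0.0096, 0.02, 0.04],
    [0, 0, 0, -0.067, 0.0096, 0.036, 0.04],
    [0, 0, 0, -0.067, 0.0096, 0.036, 0.04],
    [0, 0, 0, -0.067, 0.0096, 0.036, 0.04],
  ],
)

```text
clock: 14.4
eef_pos: [523.8, -184.0, 171.6]
tcp_rot: [-3.141, -0.0, 1.572]
contact_force: [0.6, -0.2, -0.5]
opening: 0.561
grasp_force: 32.1
```

```bash
python3 -c "
from h import *
rings('w12',183,140,215,0)
go(524.3,-188.6,172,1.5708)"
```

```text
14.4 [ 523.77129817 -184.04462451  171.63750612] [-3.14149282e+00 -2.17831366e-04  1.57175384e+00] 0.008
[ 212  209   84   82 5234] 182.9 ((523.8294067382812, -182.0783233642578), (48.78413772583008, 54.9962272644043), 0.11613858491182327)
rot [0.0005 0.     0.0011] sh [-0.0045  0.0003 -0.0001]
```

move_arm(
  motion=[
    [0, 0, 0, -0.0051, 0.0003, 0, 0.04],
    [0, 0, 0, -0.0051, 0.0003, 0.005, 0.04],
    [0, 0, 0, -0.0051, 0.0003, 0.014, 0.04],
    [0, 0, 0, -0.0051, 0.0003, 0.019, 0.04],
    [0, 0, 0, -0.0051, 0.0003, 0.023, 0.04],
    [0, 0, 0, -0.0051, 0.0003, 0.027, 0.04],
    [0, 0, 0, -0.0051, 0.0003, 0.03, 0.04],
    [0, 0, 0, -0.0051, 0.0003, 0.03, 0.04],
  ],
)

```text
clock: 15.45
eef_pos: [524.0, -190.0, 141.2]
tcp_rot: [-3.141, -0.0, 1.571]
contact_force: [-0.2, 0.7, -1.8]
opening: 0.56
grasp_force: 32.1
```

```bash
python3 -c "
from h import *
rings('w13',153,120,215,0)
s=sensors.sense();print(s['contact_force'],s['wrist_torque'])
im,P=cloud('w13');d=P[...,2];sel=(d>75)&(d<100)&(abs(P[...,0]-524)<50)&(abs(P[...,1]+190)<50);print(np.nanmedian(d[sel]),sel.sum())"
```

```text
15.45 [ 523.99601768 -190.00781838  141.20309556] [-3.14127166e+00 -1.34594353e-04  1.57078912e+00] 0.005
[ 212  209   84   82 5488] 152.4 ((524.0371704101562, -187.7704620361328), (48.73667526245117, 54.87059020996094), 179.96990966796875)
[-0.61490215  0.21761922 -2.0465289 ] [ 0.00740129  0.00570802 -0.02865817]
93.93108055430935 7515
```

Threaded; the pan hasn't moved. I lower onto the first ring and release.

move_arm(
  motion=[
    [0, 0, 0, 0, 0, 0.008, 0.04],
    [0, 0, 0, 0, 0, 0.016, 0.04],
    [0, 0, 0, 0, 0, 0.022, 0.04],
    [0, 0, 0, 0, 0, 0.026, 0.04],
    [0, 0, 0, 0, 0, 0.029, 0.04],
    [0, 0, 0, 0, 0, 0.031, 0.04],
    [0, 0, 0, 0, 0, 0.033, 0.04],
    [0, 0, 0, 0, 0, 0.033, 0.04],
  ],
)

```text
clock: 16.5
eef_pos: [524.1, -190.1, 108.4]
tcp_rot: [3.142, 0.0, 1.571]
contact_force: [-0.1, -0.4, 0.7]
opening: 0.559
grasp_force: 32.2
```

```bash
python3 -c "
from h import *
rings('w14',120,80,215,0)
s=sensors.sense();print(s['contact_force'],s['wrist_torque'])
im,P=cloud('w14');d=P[...,2];sel=(d>75)&(d<98)&(abs(P[...,0]-524)<55)&(abs(P[...,1]+190)<55);print(np.nanmedian(d[sel]),sel.sum())"
```

```text
16.5 [ 524.11094322 -190.07080687  108.42799188] [3.14156033e+00 7.28430360e-06 1.57078700e+00] 0.005
[ 212  198   84   92 5478] 119.8 ((524.3101196289062, -184.43722534179688), (49.051856994628906, 58.86838150024414), 0.9729350805282593)
[-0.07094847 -0.01140534 -0.2628052 ] [0.06675157 0.13828742 0.02404569]
87.93347094409646 11165
```

move_arm(
  motion=[
    [0, 0, 0, 0, 0, 0, 0.053],
    [0, 0, 0, 0, 0, 0, 0.065],
    [0, 0, 0, 0, 0, 0, 0.065],
    [0, 0, 0, 0, 0, -0.005, 0.065],
    [0, 0, 0, 0, 0, -0.03, 0.065],
    [0, 0, 0, 0, 0, -0.08, 0.065],
    [0, 0, 0, 0, 0, -0.11, 0.065],
    [0, 0, 0, 0, 0, -0.11, 0.065],
  ],
)

```text
clock: 17.55
eef_pos: [525.7, -190.6, 221.4]
tcp_rot: [3.137, 0.002, 1.571]
contact_force: [0.3, 0.6, 0.5]
opening: 0.761
grasp_force: 0.0
```

```bash
python3 -c "
from h import *
rings('w15',119,80,130,0)
im,P=cloud('w15');d=P[...,2];sel=(d>75)&(d<98)&(abs(P[...,0]-524)<55)&(abs(P[...,1]+190)<55);print(np.nanmedian(d[sel]),sel.sum())
b=(abs(d)<6);print('table',np.nanmedian(d[b]))
im,d,p=snap('scene','s2');a=cv2.imread('pics/s2.png')[140:215,280:345];cv2.imwrite('pics/s2c.png',cv2.resize(a,(520,600),interpolation=cv2.INTER_CUBIC))
im=cv2.resize(im,(10,10));go(463,300.4,120,1.675)"
```

```text
17.55 [ 525.66147446 -190.63603075  221.39651911] [3.13664610e+00 1.83186771e-03 1.57084348e+00] 0.048
[ 227  160   50   54 1871] 119.8 ((524.3139038085938, -187.68753051757812), (47.7901725769043, 55.84332275390625), 176.51100158691406)
87.98828766636751 6098
table 0.9330863919392414
rot [ 2.000e-04  1.000e-04 -1.042e-01] sh [ 0.4904 -0.061   0.0984]
```

View pics/s2c.png

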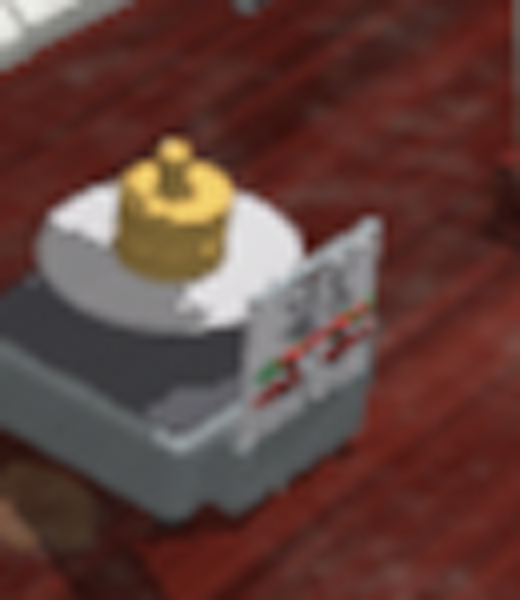

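The scene crop shows two rings stacked, with the pointer at the upper edge of the green band. The depth gives about 23 mm of travel, so it is still short, and a third ring brings it to about 29 mm. I fetch ring b at (463, 300).

Scaled: -0.104 rad is -0.0166.

move_arm(
  motion=[
    [0, 0, -0.0032, 0.05, -0.006, 0, 0.068],
    [0, 0, -0.008, 0.11, -0.014, 0, 0.068],
    [0, 0, -0.0127, 0.17, -0.021, 0, 0.068],
    [0, 0, -0.0166, 0.23, -0.029, 0, 0.068],
    [0, 0, -0.0166, 0.29, -0.037, 0.01, 0.068],
    [0, 0, -0.0166, 0.35, -0.044, 0.02, 0.068],
    [0, 0, -0.0166, 0.41, -0.052, 0.05, 0.068],
    [0, 0, -0.0166, 0.465, -0.06, 0.09, 0.068],
  ],
)

```text
clock: 18.65
eef_pos: [464.7, 268.0, 133.3]
tcp_rot: [3.141, -0.0, 1.675]
contact_force: [0.5, -0.5, 0.0]
opening: 0.798
grasp_force: 0.0
```

move_arm(
  motion=[
    [0, 0, 0, 0.02, 0.002, 0.03, 0.068],
    [0, 0, 0, 0.025, 0.002, 0.06, 0.068],
    [0, 0, 0, 0.025, 0.002, 0.06, 0.068],
    [0, 0, 0, 0.025, 0.002, 0.06, 0.068],
  ],
)

```text
clock: 19.15
eef_pos: [464.7, 290.8, 74.9]
tcp_rot: [-3.141, 0.0, 1.675]
contact_force: [1.2, -0.4, 0.3]
opening: 0.793
grasp_force: 0.0
```

```bash
python3 -c "
from h import *
rings('w16',18,11,24,0)
go(463.1,300,7.5,1.675)"
```

```text
19.15 [464.70692633 290.76016585  74.8964285 ] [-3.14097526e+00  3.16971111e-04  1.67452816e+00] 0.02
[ 238   86   67   68 3149] 19.0 ((470.0544128417969, 361.6650695800781), (48.39202117919922, 48.723628997802734), 84.99478149414062)
[ 223  165   60   60 2527] 18.9 ((462.87725830078125, 301.7474060058594), (48.23475646972656, 50.88209915161133), 5.790322303771973)
rot [ 0.0006 -0.0003 -0.0007] sh [ 0.0092 -0.0012  0.068 ]
```

move_arm(
  motion=[
    [0, 0, 0, 0.011, -0.0007, 0.015, 0.068],
    [0, 0, 0, 0.011, -0.0007, 0.05, 0.068],
    [0, 0, 0, 0.011, -0.0007, 0.067, 0.068],
    [0, 0, 0, 0.011, -0.0007, 0.067, 0.068],
    [0, 0, 0, 0.011, -0.0007, 0.067, 0.04],
    [0, 0, 0, 0.011, -0.0007, 0.067, 0.04],
    [0, 0, 0, 0.011, -0.0007, 0.067, 0.04],
    [0, 0, 0, 0.011, -0.0007, 0.067, 0.04],
  ],
)

```text
clock: 20.2
eef_pos: [463.7, 302.4, 8.7]
tcp_rot: [3.14, -0.001, 1.675]
contact_force: [-0.2, -0.2, 6.6]
opening: 0.559
grasp_force: 31.9
```

```bash
python3 -c "
from h import *
rings('w17',18,8,30,0)
go(524.3,-188.6,172,1.5708)"
```

```text
20.2 [463.6580575  302.4193548    8.71041148] [ 3.13996972e+00 -8.04611111e-04  1.67474957e+00] 0.001
[ 231  105   96   95 6411] 19.0 ((470.0884094238281, 361.74017333984375), (48.72138214111328, 48.95827865600586), 36.374412536621094)
[ 213  210   83   81 4960] 18.9 ((463.6726379394531, 302.7781982421875), (49.006290435791016, 53.90884780883789), 4.687131881713867)
rot [ 0.0015 -0.0009  0.1039] sh [-0.4945  0.0097 -0.1637]
```

Scaled: 0.104 rad is 0.0166.

move_arm(
  motion=[
    [0, 0, 0, 0, 0, -0.03, 0.04],
    [0, 0, 0, -0.02, 0, -0.085, 0.04],
    [0, 0, 0.0048, -0.07, 0.001, -0.13, 0.04],
    [0, 0, 0.0095, -0.13, 0.002, -0.16, 0.04],
    [0, 0, 0.0143, -0.19, 0.004, -0.18, 0.04],
    [0, 0, 0.0166, -0.25, 0.005, -0.185, 0.04],
    [0, 0, 0.0166, -0.31, 0.006, -0.185, 0.04],
    [0, 0, 0.0166, -0.37, 0.007, -0.185, 0.04],
  ],
)

```text
clock: 21.25
eef_pos: [508.0, -65.0, 193.3]
tcp_rot: [3.14, 0.0, 1.571]
contact_force: [1.0, -0.0, -1.2]
opening: 0.561
grasp_force: 32.1
```

move_arm(
  motion=[
    [0, 0, 0, -0.05, 0.008, 0, 0.04],
    [0, 0, 0, -0.095, 0.014, 0, 0.04],
    [0, 0, 0, -0.12, 0.016, 0.01, 0.04],
    [0, 0, 0, -0.12, 0.016, 0.02, 0.04],
    [0, 0, 0, -0.12, 0.016, 0.02, 0.04],
    [0, 0, 0, -0.12, 0.016, 0.02, 0.04],
  ],
)

```text
clock: 22.0
eef_pos: [524.0, -182.0, 172.9]
tcp_rot: [-3.141, -0.0, 1.572]
contact_force: [-0.1, -0.7, -1.1]
opening: 0.558
grasp_force: 32.1
```

```bash
python3 -c "
from h import *
rings('w18',184,140,215,0)
go(524.3,-187.5,172,1.5708)"
```

```text
22.0 [ 523.9961862  -181.985836    172.88855425] [-3.14147197e+00 -2.61561255e-04  1.57188239e+00] 0.008
[ 213  209   83   83 5152] 182.9 ((523.8827514648438, -180.11715698242188), (48.61919403076172, 54.364837646484375), 1.3294214010238647)
rot [ 0.0003 -0.0001  0.0011] sh [-0.0054  0.0001  0.0011]
```

move_arm(
  motion=[
    [0, 0, 0, -0.0066, 0.0003, 0, 0.04],
    [0, 0, 0, -0.0066, 0.0003, 0.009, 0.04],
    [0, 0, 0, -0.0066, 0.0003, 0.018, 0.04],
    [0, 0, 0, -0.0066, 0.0003, 0.024, 0.04],
    [0, 0, 0, -0.0066, 0.0003, 0.028, 0.04],
    [0, 0, 0, -0.0066, 0.0003, 0.032, 0.04],
    [0, 0, 0, -0.0066, 0.0003, 0.035, 0.04],
    [0, 0, 0, -0.0066, 0.0003, 0.035, 0.04],
  ],
)

```text
clock: 23.05
eef_pos: [524.2, -189.6, 137.5]
tcp_rot: [-3.141, -0.0, 1.571]
contact_force: [-0.7, 0.5, -1.6]
opening: 0.558
grasp_force: 32.1
```

```bash
python3 -c "
from h import *
rings('w19',147.5,122,215,0)
s=sensors.sense();print(s['contact_force'],s['wrist_torque'])
im,P=cloud('w19');d=P[...,2];sel=(d>70)&(d<96)&(abs(P[...,0]-524)<55)&(abs(P[...,1]+190)<55);print(np.nanmedian(d[sel]),sel.sum())"
```

```text
23.05 [ 524.23549083 -189.56358929  137.54818783] [-3.14131140e+00 -1.29149181e-04  1.57078056e+00] 0.006
[ 213  209   83   82 5394] 147.6 ((524.1448364257812, -188.34841918945312), (49.07820129394531, 54.90807342529297), 0.4878687858581543)
[-1.1430998   0.46565577 -1.84669468] [0.04218226 0.00409433 0.01961632]
87.97935846874982 8522
```

Threaded again. I lower it and release.

move_arm(
  motion=[
    [0, 0, 0, 0, 0, 0.005, 0.04],
    [0, 0, 0, 0, 0, 0.009, 0.04],
    [0, 0, 0, 0, 0, 0.012, 0.04],
    [0, 0, 0, 0, 0, 0.014, 0.04],
    [0, 0, 0, 0, 0, 0.016, 0.04],
    [0, 0, 0, 0, 0, 0.018, 0.04],
    [0, 0, 0, 0, 0, 0.018, 0.04],
    [0, 0, 0, 0, 0, 0.018, 0.04],
  ],
)

```text
clock: 24.1
eef_pos: [524.3, -189.6, 119.8]
tcp_rot: [-3.142, -0.0, 1.571]
contact_force: [-0.7, 0.8, 0.1]
opening: 0.555
grasp_force: 32.3
```

```bash
python3 -c "
from h import *
rings('w20',130,80,215,0)
s=sensors.sense();print(s['contact_force'],s['wrist_torque'])
im,P=cloud('w20');d=P[...,2];sel=(d>70)&(d<96)&(abs(P[...,0]-524)<55)&(abs(P[...,1]+190)<55);print(np.nanmedian(d[sel]),sel.sum())"
```

```text
24.1 [ 524.31304093 -189.61211069  119.79537711] [-3.14158911e+00 -2.36738013e-05  1.57075507e+00] 0.002
[ 213  190   83  101 5422] 129.7 ((524.1849365234375, -183.40826416015625), (49.002471923828125, 65.68545532226562), 0.3075529634952545)
[228 264  11  23  70] 129.9 ((512.0858154296875, -204.40264892578125), (6.469913959503174, 15.792224884033203), 170.99349975585938)
[-1.36820084 -0.44093436 -0.461458  ] [0.01997098 0.12684607 0.00131798]
82.08300733082075 9346
```

move_arm(
  motion=[
    [0, 0, 0, 0, 0, 0, 0.053],
    [0, 0, 0, 0, 0, 0, 0.065],
    [0, 0, 0, 0, 0, 0, 0.065],
    [0, 0, 0, 0, 0, -0.005, 0.065],
    [0, 0, 0, 0, 0, -0.03, 0.065],
    [0, 0, 0, 0, 0, -0.08, 0.065],
    [0, 0, 0, 0, 0, -0.11, 0.065],
    [0, 0, 0, 0, 0, -0.11, 0.065],
  ],
)

```text
clock: 25.15
eef_pos: [525.9, -190.2, 232.7]
tcp_rot: [3.137, 0.002, 1.571]
contact_force: [0.4, 0.2, -0.4]
opening: 0.763
grasp_force: 0.0
```

```bash
python3 -c "
from h import *
rings('w21',129,80,136,0)
im,P=cloud('w21');d=P[...,2];sel=(d>70)&(d<98)&(abs(P[...,0]-524)<55)&(abs(P[...,1]+190)<55);print(np.nanmedian(d[sel]),sel.sum())
b=(abs(d)<6);print('table',np.nanmedian(d[b]))
im,d,p=snap('scene','s3');a=cv2.imread('pics/s3.png')[140:215,280:345];cv2.imwrite('pics/s3c.png',cv2.resize(a,(520,600),interpolation=cv2.INTER_CUBIC))"
```

```text
25.15 [ 525.88983744 -190.17554861  232.71234163] [3.13658418e+00 1.81570587e-03 1.57080141e+00] 0.05
[ 228  157   48   57 2160] 129.1 ((524.54150390625, -186.42691040039062), (47.25926208496094, 59.06403350830078), 177.59214782714844)
81.39817183751342 5245
table 0.9311157121904614
```

View pics/s3c.png

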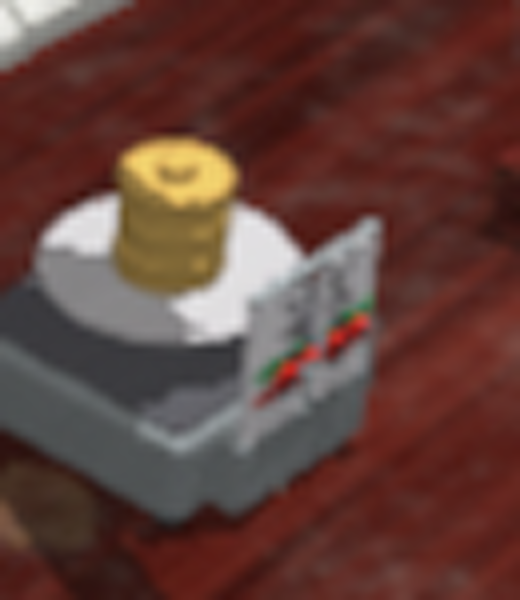

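The scene crop shows three rings stacked flat and the pointer bar in the green band, and the depth gives about 29.5 mm of travel. I recheck that it is at rest, then hand in.

move_arm(
  motion=[
    [0, 0, 0, 0, 0, -0.02, 0.065],
    [0, 0, 0, 0, 0, -0.04, 0.065],
    [0, 0, 0, 0, 0, -0.04, 0.065],
    [0, 0, 0, 0, 0, -0.04, 0.065],
    [0, 0, 0, 0, 0, -0.04, 0.065],
    [0, 0, 0, 0, 0, -0.04, 0.065],
  ],
)

```text
clock: 26.0
eef_pos: [524.0, -189.5, 269.0]
tcp_rot: [-3.14, -0.0, 1.571]
contact_force: [0.7, 0.2, -0.0]
opening: 0.761
grasp_force: 0.0
```

```bash
python3 -c "
from h import *
rings('w22',129,80,136,0)
im,P=cloud('w22');d=P[...,2];sel=(d>70)&(d<98)&(abs(P[...,0]-524)<55)&(abs(P[...,1]+190)<55)
t=110-np.nanmedian(d[sel])+np.nanmedian(d[abs(d)<6]);print(t)
if 25<t<31.2: print(order.sign_off())"
```

```text
26.0 [ 524.02057259 -189.5001458   268.95465658] [-3.14048808e+00 -4.11123459e-04  1.57077614e+00] 0.004
[ 233  152   43   50 1665] 129.2 ((524.4815673828125, -186.72311401367188), (47.9427375793457, 57.40130615234375), 177.8857421875)
29.535552450937416
the job is handed in; nothing more can be done
None
```

I threaded three rings onto the spindle, lying flat; the pointer rests at about 29.5 mm, inside the green band, the fourth ring is still in the tray, and the job was handed in at 26 s (the sign-off returned no verdict).

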